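Lock the filter cartridge into the water purifier's dock

ROBOT

A 6-joint arm with a two-finger parallel gripper is mounted at the origin on the work surface. World frame = base frame: x ahead of the robot, y to its left, z up, the work surface at z = 0. Lengths are in mm, angles in rad, forces in N, time in s.
With the tool pointing down it reaches from about 275 to 850 mm from the base axis. Payload 5.2 kg.
Tool frame: the origin (TCP) lies at the very end of the fingers, on their centre line; the grasp point (between the pads) lies 19 mm behind it (arm.grip_depth is the distance from the TCP to the grasp point, in mm); z points along the fingers, y is the line along which they close (so a half turn about z gives the same grasp; the last joint's range is limited). The gripper opens to 85 mm and grips with 20 to 120 N. Pads are 22 mm wide; open, the fingers measure 114 mm over their backs; the gripper's body (76 mm by 85 mm) begins 54 mm behind the grasp point. The pads swing forward as they close: fully open they stand 13 mm farther back than shut.
Start: joints at [-0.203, 0.259, 1.535, -0, 1.348, -0.203], TCP at [550.004, 0.023, 206.71] pointing down, gripper open.
Joint ranges: [-3.14, 3.14], [-0.91, 2.08], [0.19, 2.58], [-1.22, 4.36], [0.22, 2.71], [-3.12, 3.12]. Speed limits (rad/s): [2.57, 2.57, 3.14, 3.14, 3.14, 3.14].

INTERFACE

Orientations are given as a unit quaternion [w, x, y, z].
In Python, from bench import arm, optics, workorder gives the robot as it stands.
- The arm moves only by the shell command python3 -m jog 'ROWS' [OPENING]. ROWS is JSON, a list of rows, each an object of numbers: "x", "y", "z": the shift along the tool's x, y, z in m; "twist": the turn about the tool's z in degrees. In form: [{"x": .., "y": .., "z": .., "twist": ..}, ...]. A call has 1 to 8 rows; each row shifts and turns the commanded pose from where the row before left it, along the tool's axes as they then stand; what a row does not reach is not made up. A row lasts 1/10 s, in which the tool goes at most 50 mm and 8.59 degrees, less where a joint would pass 70% of its speed; a pose out of reach is approached as far as the arm can. A call is refused whole if a number of a shift passes 0.05 or a number of a turn 8.59, either way. A call with a gripper value outside its range is refused whole. OPENING is the closure, from -1 (fully open) to 1 (shut), set as the call begins (- or left out, the last holds). The fingers move at their own pace and stop on an object; the grip force is fixed at half the most. Time passes only in rows, so rows that do not move let the fingers close. It gives the time, the measured TCP pose, the force, the opening and the grip force at its end, in the units of the state.
- arm.sense(): the state, without advancing time (a new reading comes with each control period).
- optics.get_image(name): name is "scene" or "side" or "wrist"; returns a dict with "img" (420x560x3 uint8, red, green, blue), "fx", "fy", "cx", "cy" (pixels), "world_to_cam" (4x4, takes a point from world to camera coordinates). Camera axes: x right, y down, z forward; pixel columns grow to the right and rows downward; lengths in mm; the calibration is good to about 2 mm. A picture is of the moment at which its call begins. There is no depth.
- workorder.job_done(): hands the job in; it is judged then, once.
The state is a dict: "time_s": time; "qpos": joint angles; "qd": joint speeds; "effort": joint torques, N m; "position": TCP position; "ee_rot": TCP orientation; "force": force on the tool from outside, world axes, zero at the start; "torque": the same for the moment, N m; "width": opening from 0.0 (shut) to 1.0 (fully open); "finger_force": force on a finger pad.
Only numpy, scipy, OpenCV 4.12 (cv2) and the standard library are available. Lean on these libraries where they do the work, as an engineer would, in place of code of your own. Each camera call takes 0.05 s, during which the arm holds its last target. There are 200 camera calls.

TASK

Keeping it upright, gently stand (do not drop) the loose square filter cartridge in the empty dock beside the grey water purifier, with its outlet stub lying in the gap in the dock's wall, and let go of it. Then take it by the bar knob on its top and turn the knob clockwise (seen from above) all the way to its end stop, so that the cartridge is locked in the dock. Leave the three clear cups and the teacup where they stand.

Things in the scene. Friction and masses are not known exactly. Their poses are not given: they have to be found in the camera images.
- cartridge: Loose white upright filter cartridge, 0.3 to 0.6 kg: square block 62 x 62 mm, 100 mm tall, two thin grey bands, black bar knob on top (128 mm overall), round outlet stub (18 mm thick, axis 18 mm up) sticking 23 mm out of its +x face. Origin: centre of underside, z up, faces along x and y. On the bare counter it turns with its knob; only the dock holds it.
- outlet (a point): Point on the axis of the cartridge's outlet stub, 39 mm from the cartridge's axis towards its +x, 18 mm above its underside.
- knob_grip (a point): Point on the knob's axis, 118 mm above the cartridge's underside, 10 mm below the knob's top. The knob: a pale grey disc (50 mm in diameter, 4 mm thick) lying on the cartridge's top and an upright black bar on it, 48 mm long along this point's x axis, 14 mm thick along its y, 24 mm tall.
- knob (a joint): Angle of the knob in rad relative to the cartridge, growing as it is turned clockwise seen from above. At 0 the bar lies along the cartridge's x axis. The clockwise end stop (locked) is a hard stop somewhat over half a turn from 0, to be found by feel: the knob turns no further. Stiff: about 0.12 N m up to the stop.
- dock: Fixed grey purifier and dock. Origin: centre of the dock's underside on the counter. Dock: square tray 86 x 86 mm outside, 70 x 70 inside, floor 10 mm thick, walls 8 mm thick reaching 34 mm above the counter; +x wall has a gap 32 mm wide in its middle, down to the floor. The purifier (340 long in x, 200 wide, 315 mm high) stands at y +135 to +335 mm, joined by a 10 mm thick bridge.
- dock_floor (a point): Centre of the dock's inner floor, 10 mm above the counter; axes as dock.
- dock_gap (a point): Middle of the gap in the dock's +x wall, 39 mm from the dock's centre, 18 mm above the dock's floor: where outlet comes to lie.
- cup0: Clear acrylic cup, 70 mm in diameter, 95 mm tall, standing; origin at the centre of its underside. Leave alone.
- cup1: Second clear cup of the row, same size. Leave alone.
- cup2: Third clear cup of the row, same size. Leave alone.
- teacup: White ceramic teacup, 80 mm in diameter, 60 mm tall, standing on a round bamboo coaster (100 mm in diameter, 8 mm thick); origin at the centre of its underside. Leave alone.

How it is judged:
By the outcome, as a careful person would: the job done as asked, in the order asked, and still so for the second after the job is handed in, with the robot touching nothing.
It also fails if it takes over 72 s, if anything falls off the work surface, if the arm or the gripper's body presses on something with over 40 N, if the wrist force passes 120 N, or if a joint passes its speed limit or range.

## Working session

There is one attempt and no reset: what is moved stays moved. The work goes in short steps, Python scripts to look and compute and a shell command to move; the robot and the scene stay as the last step left them, time stands still between calls to the robot, and variables do not carry over. Pictures are saved under pics/ and viewed, at most 10 in all, crops included, and the job is handed in when it is done.

```bash
mkdir -p pics; ls
python3 - <<'E'
from bench import arm, optics
import cv2,numpy as np
for n in ("scene","side"):
    d=optics.get_image(n); cv2.imwrite(f"pics/{n}0.png",d["img"][:,:,::-1]); np.savez(f"{n}0.npz",**d)
    print(n,d["fx"],d["fy"],d["cx"],d["cy"],np.round(d["world_to_cam"],3).tolist())
s=arm.sense();print(s["ee_rot"],s["time_s"],s["width"])
E
```

```text
pics
scene 382.5679575048091 382.5679575048091 279.3640190860847 210.46622894226792 [[-0.403, 0.915, 0.012, 382.917], [0.597, 0.273, -0.755, -254.565], [-0.694, -0.297, -0.656, 1386.258], [0.0, 0.0, 0.0, 1.0]]
side 519.2869232366272 519.2869232366272 277.87639427606734 217.08108062849138 [[0.194, -0.981, 0.005, -269.733], [-0.692, -0.14, -0.708, 482.635], [0.695, 0.134, -0.706, 698.772], [0.0, 0.0, 0.0, 1.0]]
[-6.97147265e-04  7.07093363e-01  7.07119728e-01 -4.24641745e-04] 0.1 1.0029007694985113
```

View pics/scene0.png

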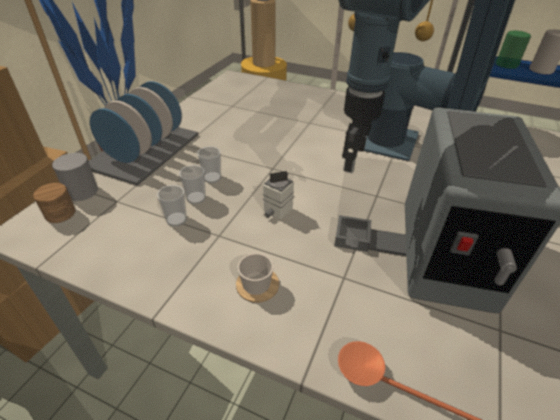

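View pics/side0.png

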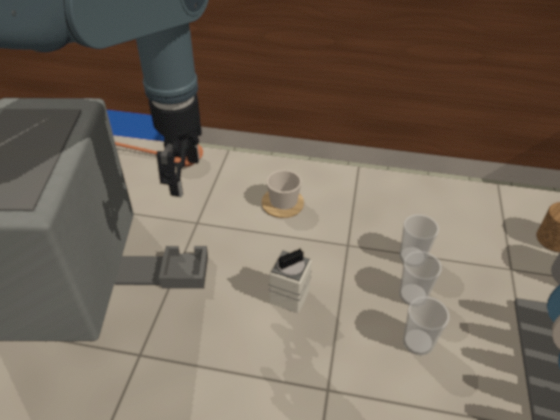

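The scene view has the cartridge at about (278,195) with its stub near (268,213), and the dock at (353,235). The side view has the cartridge at (290,280) and the dock at (185,267). I'll enlarge these areas into one montage.

Run:
```python
import cv2,numpy as np
a=cv2.imread("pics/scene0.png");b=cv2.imread("pics/side0.png")
c=lambda im,x,y:cv2.resize(im[y:y+75,x:x+100],(400,300),interpolation=cv2.INTER_CUBIC)
m=np.vstack([np.hstack([c(a,230,160),c(a,325,200)]),np.hstack([c(b,240,240),c(b,140,230)])])
cv2.imwrite("pics/m1.png",m)
```

```text
(no output)
```

View pics/m1.png

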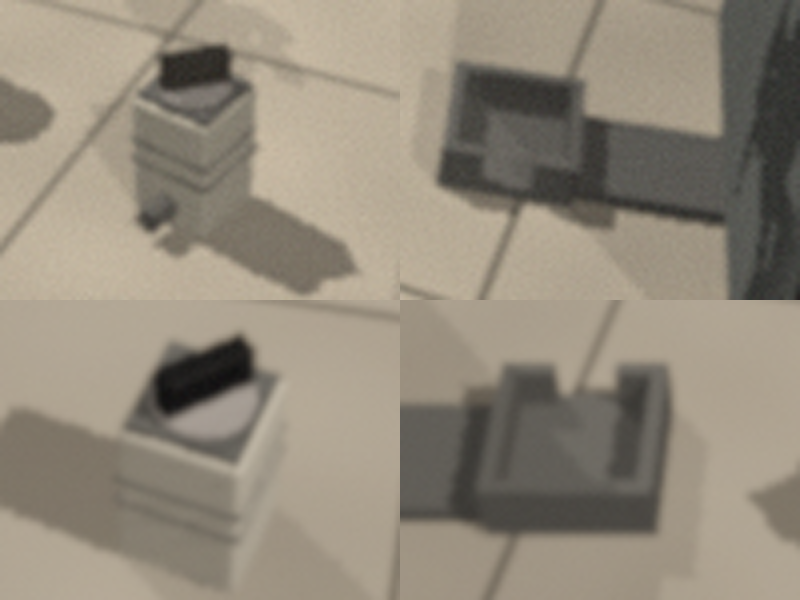

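```bash
cat > fit.py <<'E'
import numpy as np
from scipy.optimize import least_squares
def proj(d,P):
    P=np.atleast_2d(P);T=d["world_to_cam"];q=P@T[:3,:3].T+T[:3,3]
    return np.c_[d["fx"]*q[:,0]/q[:,2]+d["cx"],d["fy"]*q[:,1]/q[:,2]+d["cy"]]
def place(p,L):
    c,s=np.cos(p[2]),np.sin(p[2]);L=np.atleast_2d(L).astype(float)
    return np.c_[p[0]+c*L[:,0]-s*L[:,1],p[1]+s*L[:,0]+c*L[:,1],L[:,2]]
def fit(obs,p0): # obs: list of (cam, local Nx3, pix Nx2)
    f=lambda p:np.concatenate([(proj(d,place(p,L))-np.array(u)).ravel() for d,L,u in obs])
    r=least_squares(f,p0,loss="soft_l1");return r.x,f(r.x)
E
python3 - <<'E'
import numpy as np
from fit import *
S=dict(np.load("scene0.npz"));D=dict(np.load("side0.npz"))
m=lambda l,X,Y,x,y:[(x+(a-X)/4-.4,y+(b-Y)/4-.4) for a,b in l]
h=31
cs=m([(134,95),(205,127),(254,90)],0,0,230,160)
cd=m([(122,428),(238,466),(285,380),(175,345)],0,300,240,240)
p,r=fit([(S,[(h,-h,100),(h,h,100),(-h,h,100)],cs),(D,[(-h,h,100),(-h,-h,100),(h,-h,100),(h,h,100)],cd)],[500,-150,-.5])
print("cart",p,np.degrees(p[2]),np.round(r,1))
for n,d,x,y,X,Y in(("S",S,230,160,0,0),("D",D,240,240,0,300)):
  q=proj(d,place(p,[(54,0,18),(0,0,128)]));print(n,((q-[x,y])*4+[X,Y]).round())
ks=m([(160,57),(228,46)],0,0,230,160);kd=m([(158,382),(245,345)],0,300,240,240)
k,r=fit([(S,[(-24,0,128),(24,0,128)],ks),(D,[(24,0,128),(-24,0,128)],kd)],[p[0],p[1],-1.2])
print("knob",k,np.degrees(k[2]),r.round(1))
k,r=fit([(S,[(24,0,128),(-24,0,128)],ks),(D,[(24,0,128),(-24,0,128)],kd)],[p[0],p[1],-1.2])
print("knobalt",k,np.degrees(k[2]),r.round(1))
h=43
ds=m([(458,64),(583,82),(443,150)],400,0,325,200)
dd=m([(487,494),(658,492),(668,367),(503,367),(485,530),(657,530)],400,300,140,230)
p,r=fit([(S,[(-h,-h,34),(-h,h,34),(h,-h,34)],ds),(D,[(-h,h,34),(-h,-h,34),(h,-h,34),(h,h,34),(-h,h,0),(-h,-h,0)],dd)],[550,100,0])
print("dock",p,np.degrees(p[2]),r.round(1))
E
```

```text
cart [ 5.08921815e+02 -1.97930076e+02 -2.37037340e-01] -13.58123916032332 [-0.8 -1.7 -0.1 -0.8  1.6 -2.7 -1.8 -0.6  0.6  1.3  1.9 -1.2 -1.  -3. ]
S [[145. 215.]
 [195.  48.]]
D [[243. 428.]
 [204. 358.]]
knob [ 508.12835713 -197.20520815   -3.99032648] -228.6288661969773 [ 0.7 -0.5  1.1 -0.8  0.  -0.1  1.1 -1. ]
knobalt [ 507.42673284 -200.13174346   -1.8072675 ] -103.54879997013015 [  1.4  -5.7  -1.2   3.6  25.4  -0.4 -20.8   0.3]
dock [531.37930186  24.35553851  44.19390457] 2532.1242119613244 [-0.9 -1.5  0.4 -1.3 -0.1 -0.8 -2.3 -0.7 -1.  -0.6  0.  -2.  -0.3 -1.6
  0.9  1.   0.9  0.5]
```

Both fits agree with each other. The cartridge is at about (509,-198) with yaw around -14°, and the knob bar is at about -49°. The dock is at (531,24) with yaw 12°. I'll move above the cartridge and refine this with the wrist camera.

```bash
python3 -m jog '[{"x":-0.04,"y":-0.008},{"x":-0.04,"y":-0.008},{"x":-0.04,"y":-0.008},{"x":-0.04,"y":-0.008},{"x":-0.038,"y":-0.009},{"twist":8.5},{"twist":5.1},{"z":-0.03}]' -1; python3 -m jog '[{"z":-0.03},{"x":0}]'
python3 - <<'E'
from bench import arm, optics
import cv2,numpy as np
d=optics.get_image("wrist"); cv2.imwrite("pics/w1.png",d["img"][:,:,::-1]); np.savez("w1.npz",**d)
print(d["fx"],np.round(d["world_to_cam"],2).tolist())
E
```

```text
343.0219486196434 [[1.0, 0.0, -0.0, -549.31], [0.0, -0.95, 0.32, -40.82], [-0.0, -0.32, -0.95, 380.47], [0.0, 0.0, 0.0, 1.0]]invalid input at $[0]: expected keys x, y, z, twist
invalid input at $[0]: expected keys x, y, z, twist
```

View pics/w1.png

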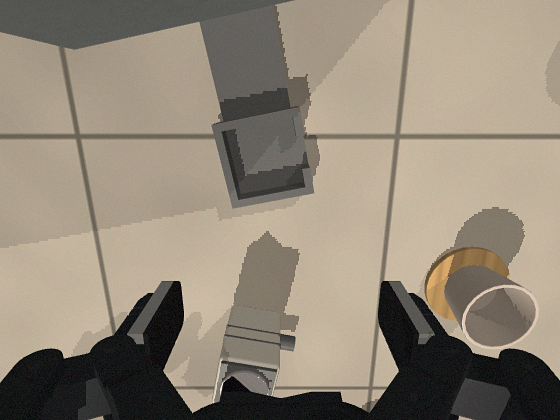

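The move was refused because every row needs all four keys. The wrist view is still useful. It shows the dock top corners at (213,124), (302,108), (313,192) and (235,207), and the cartridge's +y face with its stub at (288,342), pointing to +x.

```bash
python3 - <<'E'
import numpy as np
from fit import *
W=dict(np.load("w1.npz"));h=43
p,r=fit([(W,[(-h,h,34),(h,h,34),(h,-h,34),(-h,-h,34)],[(213,124),(302,108),(313,192),(235,207)])],[531,24,.2])
print("dock",p,np.degrees(p[2]),r.round(1))
E
python3 -m jog '[{"x":-0.04,"y":-0.008,"z":0,"twist":0},{"x":-0.04,"y":-0.008,"z":0,"twist":0},{"x":-0.04,"y":-0.008,"z":0,"twist":0},{"x":-0.04,"y":-0.008,"z":0,"twist":0},{"x":-0.038,"y":-0.009,"z":0,"twist":0},{"x":0,"y":0,"z":-0.03,"twist":8.5},{"x":0,"y":0,"z":-0.03,"twist":5.1},{"x":0,"y":0,"z":0,"twist":0}]' -1
python3 - <<'E'
from bench import arm, optics
import cv2,numpy as np
d=optics.get_image("wrist"); cv2.imwrite("pics/w2.png",d["img"][:,:,::-1]); np.savez("w2.npz",**d)
E
```

```text
dock [5.35011059e+02 2.59048582e+01 1.84864519e-01] 10.591956733750104 [ 0.1 -0.3 -0.2 -1.6  2.6  1.2 -1.5  0.9]
time_s: 0.95
position: [510.6, -199.7, 270.8]
ee_rot: [0.003, 0.787, 0.617, 0.001]
force: [-0.3, -0.1, -0.6]
width: 1.005
finger_force: 0.0
```

View pics/w2.png

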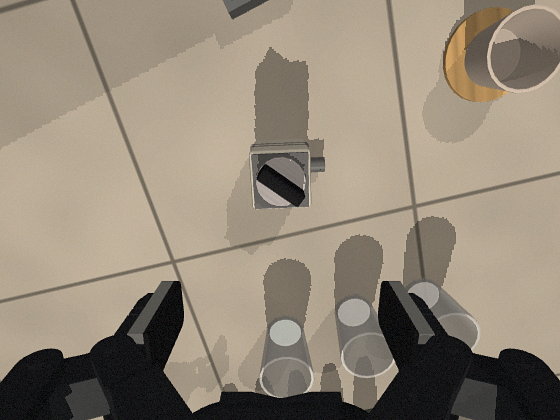

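The wrist view shows the cartridge top corners at about (251,152), (310,150), (310,207) and (254,209). The bar runs from (262,172) to (302,198), the stub is on the right at (318,164), and the three cups lie well below in the image.

Run:
```python
import numpy as np,cv2
from fit import *
from bench import arm
W=dict(np.load("w2.npz"));h=31
S=dict(np.load("scene0.npz"));D=dict(np.load("side0.npz"))
m=lambda l,X,Y,x,y:[(x+(a-X)/4-.4,y+(b-Y)/4-.4) for a,b in l]
cs=m([(134,95),(205,127),(254,90)],0,0,230,160)
cd=m([(122,428),(238,466),(285,380),(175,345)],0,300,240,240)
ow=(W,[(-h,h,100),(h,h,100),(h,-h,100),(-h,-h,100)],[(251,152),(310,150),(310,207),(254,209)])
p,r=fit([ow],[509,-198,-.2]);print("cart w",p,np.degrees(p[2]),r.round(1))
# knob bar
k,r=fit([(W,[(-24,0,128),(24,0,128)],[(262,172),(302,198)])],[509,-198,-.8]);print("knob",k,np.degrees(k[2]),r.round(1))
print("stub end",proj(W,place(p,[(54,0,18)])),"tcp ground",proj(W,[[510.6,-199.7,100]]))
q=arm.sense()["ee_rot"];from scipy.spatial.transform import Rotation as R
print(R.from_quat([*q[1:],q[0]]).as_matrix().round(3), np.degrees(arm.sense()["qpos"]))
im=W["img"][130:230,230:350,::-1];cv2.imwrite("pics/w2c.png",cv2.resize(im,(720,600),interpolation=cv2.INTER_CUBIC))
```

```text
cart w [ 5.13461410e+02 -1.96179624e+02 -2.03677395e-01] -11.669855099453066 [-2.6 -1.   1.8 -1.4  2.3  2.  -1.6  2.3]
knob [ 514.82839812 -194.06133668   -0.81594598] -46.75026114642071 [-1.6 -0.6  1.8  0.8]
stub end [[324.46094994 163.96028683]] tcp ground [[279.30376571 184.82709463]]
[[ 0.235  0.972  0.003]
 [ 0.972 -0.235 -0.002]
 [-0.001  0.004 -1.   ]] [-3.29913640e+01  1.24454505e+01  8.24333077e+01  1.83489242e-03
  8.48917537e+01 -1.93805850e+01]
```

View pics/w2c.png

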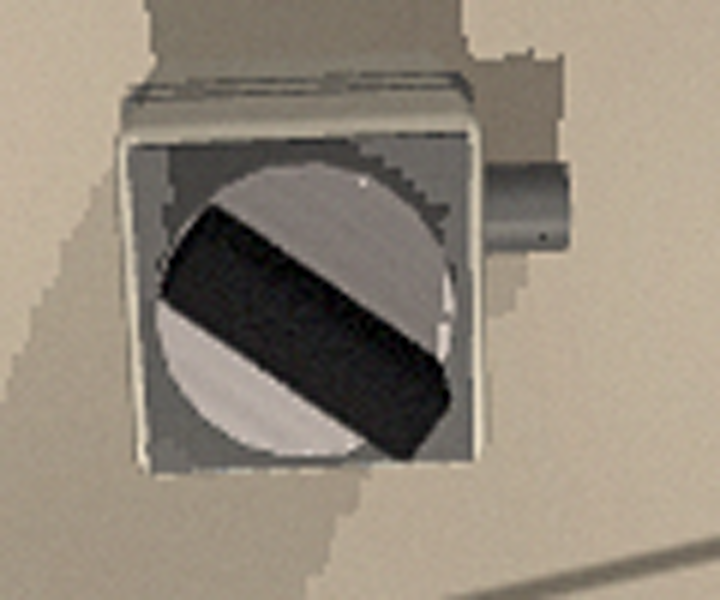

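The refined cartridge pose is (513.5,-196.2) with yaw -11.8°. The wrist-camera dock pose, (535,26) at 10.6°, is offset from the fixed cameras in the same direction, so I'll use wrist values for both. Next is the descent and grip on the body.

```bash
python3 -m jog '[{"x":0.004,"y":0.002,"z":0.02,"twist":-1.8},{"x":0,"y":0,"z":0.04,"twist":0},{"x":0,"y":0,"z":0.04,"twist":0},{"x":0,"y":0,"z":0.04,"twist":0},{"x":0,"y":0,"z":0.035,"twist":0},{"x":0,"y":0,"z":0.02,"twist":0},{"x":0,"y":0,"z":0.014,"twist":0},{"x":0,"y":0,"z":0,"twist":0}]' -1;  python3 -m jog '[{"x":0,"y":0,"z":0,"twist":0},{"x":0,"y":0,"z":0,"twist":0},{"x":0,"y":0,"z":0,"twist":0},{"x":0,"y":0,"z":0,"twist":0},{"x":0,"y":0,"z":0,"twist":0},{"x":0,"y":0,"z":0,"twist":0},{"x":0,"y":0,"z":0,"twist":0},{"x":0,"y":0,"z":0,"twist":0}]' 1
```

```text
time_s: 1.8
position: [509.3, -192.6, 54.2]
ee_rot: [-0.003, 0.776, 0.631, -0.001]
force: [-0.4, -0.7, -1.1]
width: 1.0
finger_force: 0.0
time_s: 2.6
position: [512.9, -195.0, 58.8]
ee_rot: [0.001, 0.776, 0.631, 0.001]
force: [1.9, 1.5, 6.5]
width: 0.702
finger_force: 66.4
```

```bash
python3 -m jog '[{"x":0,"y":0,"z":-0.008,"twist":0},{"x":0,"y":0,"z":-0.015,"twist":0},{"x":0,"y":0,"z":-0.02,"twist":0},{"x":0,"y":0,"z":-0.02,"twist":0},{"x":0,"y":0,"z":-0.01,"twist":0},{"x":0.01,"y":-0.001,"z":0,"twist":0},{"x":0.02,"y":-0.002,"z":0,"twist":0},{"x":0.025,"y":-0.003,"z":0,"twist":0}]';  python3 -m jog '[{"x":0.025,"y":-0.003,"z":0,"twist":0},{"x":0.025,"y":-0.003,"z":0,"twist":0},{"x":0.025,"y":-0.003,"z":0,"twist":0},{"x":0.025,"y":-0.003,"z":0,"twist":0},{"x":0.025,"y":-0.003,"z":0,"twist":0},{"x":0.023,"y":-0.002,"z":0,"twist":0},{"x":0.015,"y":-0.001,"z":0,"twist":0},{"x":0.003,"y":0,"z":0,"twist":0}]'; python3 -m jog '[{"x":0,"y":0,"z":0,"twist":-4.5},{"x":0,"y":0,"z":0,"twist":-4.5},{"x":0,"y":0,"z":0,"twist":-4.5},{"x":0,"y":0,"z":0,"twist":-4.5},{"x":0,"y":0,"z":0,"twist":-4.5},{"x":0,"y":0,"z":0,"twist":0},{"x":0,"y":0,"z":0,"twist":0},{"x":0,"y":0,"z":0,"twist":0}]'
python3 - <<'E'
from bench import arm, optics
import cv2,numpy as np
I={}
for n in("scene","side","wrist"):
    I[n]=optics.get_image(n); np.savez(n+"3.npz",**I[n])
c=lambda n,x,y,w,h:cv2.resize(I[n]["img"][y:y+h,x:x+w,::-1],(400,300),interpolation=cv2.INTER_CUBIC)
m=np.vstack([np.hstack([c("scene",300,150,120,90),c("side",130,200,120,90)]),np.hstack([c("wrist",190,90,200,150),c("wrist",0,0,560,420)])])
cv2.imwrite("pics/m3.png",m)
q=arm.sense();from scipy.spatial.transform import Rotation as R
M=R.from_quat([*q["ee_rot"][1:],q["ee_rot"][0]]).as_matrix();print(M.round(3),np.degrees(np.arctan2(M[1,1],M[0,1])),q["position"],np.degrees(q["qpos"]))
E
```

```text
time_s: 3.4
position: [516.2, -138.5, 129.2]
ee_rot: [-0.001, 0.777, 0.63, -0.001]
force: [-0.3, 0.1, -4.4]
width: 0.702
finger_force: 66.1
time_s: 4.2
position: [532.7, 28.7, 129.7]
ee_rot: [-0.001, 0.775, 0.632, -0.001]
force: [0.3, 0.2, -4.5]
width: 0.701
finger_force: 66.1
time_s: 5.0
position: [533.4, 26.3, 130.5]
ee_rot: [-0.0, 0.639, 0.769, -0.0]
force: [1.1, -0.6, -4.7]
width: 0.7
finger_force: 66.1
[[-0.185  0.983 -0.   ]
 [ 0.983  0.185 -0.   ]
 [-0.    -0.    -1.   ]] 10.655143533071845 [533.56547792  26.57825088 130.64489155] [-9.11626405e+00  1.68853389e+01  9.63932528e+01 -3.33071023e-03
  6.67279927e+01 -1.97700915e+01]
```

View pics/m3.png

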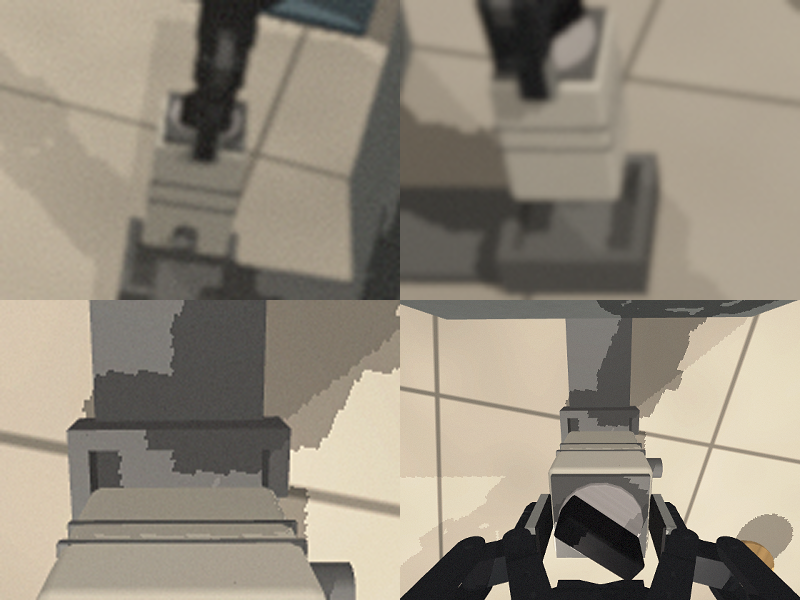

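The cartridge hangs upright over the dock, stub pointing to the gap at +x. In the wrist view the dock's far top corners are at (224,155) and (335,155), and the cartridge's lower far edge runs from (237.5,184) to (331,184).

Run:
```python
import numpy as np
from fit import *
W=dict(np.load("wrist3.npz"))
p,r=fit([(W,[(-43,43,34),(43,43,34)],[(224,155),(335,155)])],[535,26,.2]);print("dock",p,np.degrees(p[2]),r.round(1))
c,r=fit([(W,[(-31,31,71.8),(31,31,71.8)],[(237.5,184),(331,184)])],[535,26,.2]);print("cart",c,np.degrees(c[2]),r.round(1))
h=43
for n,x,y,X,Y in(("scene",300,150,0,0),("side",130,200,400,0)):
  d=dict(np.load(n+"3.npz"));s=400/120
  L=[(-h,h,34),(-h,-h,34),(h,-h,34),(h,h,34)]
  print(n,"dock",((proj(d,place(p,L))-[x,y])*s+[X,Y]).round().tolist())
  print(n,"cart",((proj(d,place([533.5,26.5,.186],[(-31,31,71.8),(-31,-31,71.8),(31,-31,71.8),(31,31,71.8)]))-[x,y])*s+[X,Y]).round().tolist())
```

```text
dock [5.33186388e+02 2.52115087e+01 1.85709586e-01] 10.64037549338347 [-0.6  0.   0.6  0. ]
cart [5.36721505e+02 2.42458655e+01 1.85747222e-01] 10.642531881748393 [ 0.8 -0.  -0.8 -0. ]
scene dock [[238.0, 232.0], [129.0, 215.0], [116.0, 288.0], [232.0, 308.0]]
scene cart [[231.0, 204.0], [150.0, 191.0], [142.0, 244.0], [226.0, 258.0]]
side dock [[495.0, 254.0], [641.0, 256.0], [657.0, 147.0], [519.0, 146.0]]
side cart [[507.0, 196.0], [614.0, 197.0], [627.0, 119.0], [524.0, 118.0]]
```

```bash
python3 -m jog '[{"x":0,"y":-0.003,"z":0.005,"twist":0},{"x":0,"y":0,"z":0.008,"twist":0},{"x":0,"y":0,"z":0.008,"twist":0},{"x":0,"y":0,"z":0.006,"twist":0},{"x":0,"y":0,"z":0.003,"twist":0},{"x":0,"y":0,"z":0,"twist":0},{"x":0,"y":0,"z":0,"twist":0}]'
python3 - <<'E'
from bench import arm, optics
import cv2,numpy as np
I={}
for n in("scene","side","wrist"):
    I[n]=optics.get_image(n); np.savez(n+"4.npz",**I[n])
c=lambda n,x,y,w,h:cv2.resize(I[n]["img"][y:y+h,x:x+w,::-1],(400,300),interpolation=cv2.INTER_CUBIC)
m=np.vstack([np.hstack([c("scene",325,205,60,45),c("side",150,235,60,45)]),np.hstack([c("wrist",210,140,140,105),c("side",130,210,100,75)])])
cv2.imwrite("pics/m4.png",m)
E
```

```text
time_s: 5.85
position: [530.8, 26.1, 100.8]
ee_rot: [0.0, 0.638, 0.77, 0.0]
force: [-0.4, 0.1, -3.7]
width: 0.705
finger_force: 66.1
```

View pics/m4.png

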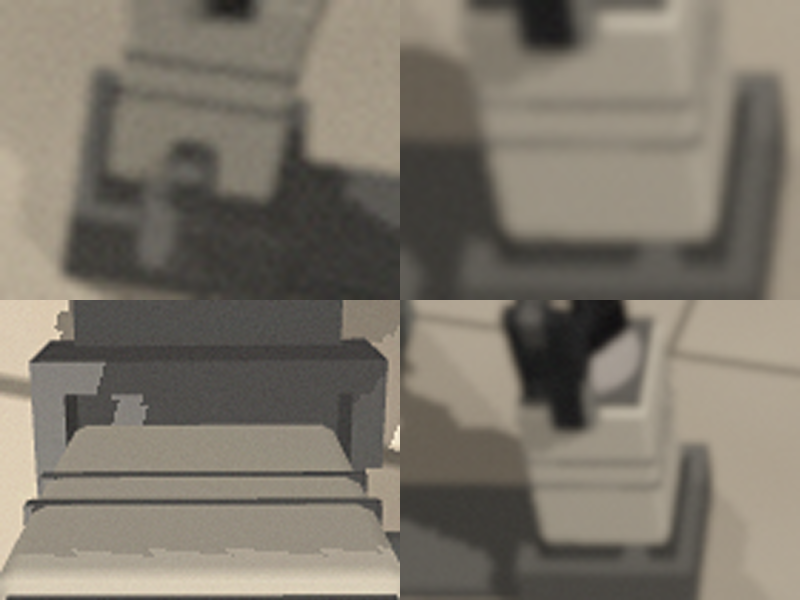

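Run:
```python
import numpy as np,cv2
from fit import *
W=dict(np.load("wrist4.npz"));D=dict(np.load("side4.npz"));S=dict(np.load("scene4.npz"))
w=lambda *l:[(210+a*.35-.3,140+(b-300)*.35-.3) for a,b in l]
p,r=fit([(W,[(-43,43,34),(43,43,34),(-35,35,34),(35,35,34)],w((30,360),(387,360),(67,395),(352,395)))],[535,26,.186]);print("dock",p,np.degrees(p[2]),r.round(1))
c,r=fit([(W,[(-31,31,42),(31,31,42)],w((70,428),(342,428)))],[535,26,.186]);print("cart",c,np.degrees(c[2]),r.round(1))
t=[530.8,26.1,.186]
for n,d,x,y,X,Y in(("scene",S,325,205,0,0),("side",D,150,235,400,0)):
  s=400/60
  for nm,L,q in(("in",[(-35,35,34),(-35,-35,34),(35,-35,34),(35,35,34)],t),("out",[(-43,43,34),(-43,-43,34),(43,-43,34),(43,43,34)],t),("cart",[(-31,31,42),(-31,-31,42),(31,-31,42),(31,31,42)],t)):
    print(n,nm,((proj(d,place(q,L))-[x,y])*s+[X,Y]).round().tolist())
g=cv2.cvtColor(D["img"],cv2.COLOR_RGB2GRAY)
print("side rows u155-212"); [print(v,g[v,155:213].tolist()) for v in (264,267)]
print("side col u 180,190 v260-292");[print(g[260:292,u].tolist()) for u in(178,192)]
```

```text
dock [5.32931764e+02 2.56731948e+01 1.86853035e-01] 10.705890302537151 [-0.3  0.4  0.6  0.4 -1.  -0.3  0.5 -0.3]
cart [5.32672108e+02 2.31342650e+01 1.86631191e-01] 10.693179588093004 [ 1.7 -0.  -1.7 -0. ]
scene in [[291.0, 104.0], [114.0, 76.0], [94.0, 196.0], [280.0, 227.0]]
scene out [[312.0, 94.0], [96.0, 60.0], [70.0, 206.0], [301.0, 245.0]]
scene cart [[283.0, 94.0], [125.0, 69.0], [108.0, 175.0], [274.0, 203.0]]
side in [[483.0, 259.0], [719.0, 262.0], [746.0, 85.0], [520.0, 82.0]]
side out [[451.0, 281.0], [743.0, 284.0], [775.0, 66.0], [499.0, 63.0]]
side cart [[494.0, 232.0], [705.0, 234.0], [729.0, 77.0], [527.0, 75.0]]
side rows u155-212
264 [59, 60, 59, 60, 59, 61, 58, 60, 74, 102, 126, 142, 147, 147, 147, 148, 148, 149, 148, 148, 148, 148, 148, 148, 148, 147, 148, 148, 147, 148, 148, 149, 148, 148, 148, 149, 148, 151, 150, 156, 156, 150, 128, 95, 77, 79, 88, 94, 91, 86, 83, 95, 123, 140, 149, 150, 151, 151]
267 [60, 59, 59, 58, 58, 60, 60, 60, 64, 82, 111, 135, 145, 147, 147, 147, 147, 147, 147, 148, 147, 147, 147, 148, 147, 147, 148, 148, 148, 147, 148, 149, 148, 148, 148, 148, 148, 149, 150, 153, 153, 143, 117, 82, 73, 83, 91, 92, 90, 85, 84, 105, 130, 146, 151, 151, 150, 152]
side col u 180,190 v260-292
[149, 148, 149, 148, 148, 148, 147, 148, 147, 139, 120, 87, 64, 64, 72, 83, 90, 89, 82, 74, 73, 72, 71, 70, 73, 72, 72, 87, 112, 135, 147, 150]
[151, 150, 150, 150, 151, 149, 149, 149, 148, 144, 126, 96, 74, 73, 81, 87, 91, 90, 83, 75, 73, 74, 72, 74, 71, 72, 73, 87, 113, 136, 147, 151]
```

The wrist, side and scene views agree to about 1 mm that the cartridge is centred over the dock, with the stub in line with the gap. I'll lower it slowly and watch the force.

```bash
python3 -m jog '[{"x":0.0005,"y":0.0005,"z":0.004,"twist":0},{"x":0,"y":0,"z":0.004,"twist":0},{"x":0,"y":0,"z":0.004,"twist":0},{"x":0,"y":0,"z":0.003,"twist":0},{"x":0,"y":0,"z":0.003,"twist":0},{"x":0,"y":0,"z":0.002,"twist":0},{"x":0,"y":0,"z":0,"twist":0},{"x":0,"y":0,"z":0,"twist":0}]'; python3 -m jog '[{"x":0,"y":0,"z":0.003,"twist":0},{"x":0,"y":0,"z":0.003,"twist":0},{"x":0,"y":0,"z":0.001,"twist":0},{"x":0,"y":0,"z":0,"twist":0},{"x":0,"y":0,"z":0,"twist":0}]'
```

```text
time_s: 6.8
position: [531.1, 26.7, 80.7]
ee_rot: [0.0, 0.638, 0.77, -0.0]
force: [0.2, -0.9, -5.3]
width: 0.702
finger_force: 66.1
time_s: 7.3
position: [531.1, 26.7, 73.7]
ee_rot: [-0.0, 0.638, 0.77, -0.0]
force: [0.2, -0.5, -3.9]
width: 0.699
finger_force: 66.1
```

```bash
python3 -m jog '[{"x":0,"y":0,"z":0.002,"twist":0},{"x":0,"y":0,"z":0.001,"twist":0},{"x":0,"y":0,"z":0.001,"twist":0},{"x":0,"y":0,"z":0,"twist":0},{"x":0,"y":0,"z":0,"twist":0}]'; python3 -m jog '[{"x":0,"y":0,"z":0.0005,"twist":0},{"x":0,"y":0,"z":0.0005,"twist":0},{"x":0,"y":0,"z":0,"twist":0},{"x":0,"y":0,"z":0,"twist":0}]'
```

```text
time_s: 7.8
position: [531.1, 26.7, 69.7]
ee_rot: [-0.0, 0.638, 0.77, -0.0]
force: [0.2, -0.3, -3.5]
width: 0.704
finger_force: 66.1
time_s: 8.2
position: [531.2, 26.7, 68.9]
ee_rot: [0.0, 0.638, 0.77, 0.0]
force: [0.1, 0.3, -2.9]
width: 0.702
finger_force: 66.2
```

```bash
python3 -m jog '[{"x":0,"y":0,"z":0.0005,"twist":0},{"x":0,"y":0,"z":0.0005,"twist":0},{"x":0,"y":0,"z":0,"twist":0},{"x":0,"y":0,"z":0,"twist":0}]'; python3 -m jog '[{"x":0,"y":0,"z":0.0005,"twist":0},{"x":0,"y":0,"z":0,"twist":0},{"x":0,"y":0,"z":0,"twist":0}]'
```

```text
time_s: 8.6
position: [531.3, 26.8, 68.8]
ee_rot: [0.0, 0.638, 0.77, 0.0]
force: [-2.3, 1.9, 6.7]
width: 0.706
finger_force: 67.2
time_s: 8.9
position: [531.3, 26.8, 68.7]
ee_rot: [0.0, 0.638, 0.77, 0.0]
force: [-3.3, 0.3, 9.4]
width: 0.698
finger_force: 67.6
```

Contact came at TCP z 68.8, exactly the dock floor. Releasing and rising.

```bash
python3 -m jog '[{"x":0,"y":0,"z":0,"twist":0},{"x":0,"y":0,"z":0,"twist":0},{"x":0,"y":0,"z":0,"twist":0},{"x":0,"y":0,"z":0,"twist":0},{"x":0,"y":0,"z":0,"twist":0},{"x":0,"y":0,"z":0,"twist":0}]' -1;  python3 -m jog '[{"x":0,"y":0,"z":-0.01,"twist":0},{"x":0,"y":0,"z":-0.03,"twist":0},{"x":0,"y":0,"z":-0.04,"twist":0},{"x":0,"y":0,"z":-0.04,"twist":0},{"x":0,"y":0,"z":-0.04,"twist":0},{"x":0,"y":0,"z":-0.02,"twist":0},{"x":0,"y":0,"z":0,"twist":0},{"x":0,"y":0,"z":0,"twist":0}]'
python3 - <<'E'
from bench import arm, optics
import cv2,numpy as np
I={}
for n in("scene","side","wrist"):
    I[n]=optics.get_image(n); np.savez(n+"5.npz",**I[n])
c=lambda n,x,y,w,h:cv2.resize(I[n]["img"][y:y+h,x:x+w,::-1],(400,300),interpolation=cv2.INTER_CUBIC)
m=np.vstack([np.hstack([c("scene",325,185,80,60),c("side",140,220,80,60)]),np.hstack([c("wrist",210,110,140,105),c("wrist",0,0,560,420)])])
cv2.imwrite("pics/m5.png",m)
print(np.degrees(arm.sense()["qpos"]).round(1))
E
```

```text
time_s: 9.5
position: [531.1, 26.7, 67.1]
ee_rot: [-0.0, 0.638, 0.77, -0.0]
force: [0.2, 0.4, 0.1]
width: 1.001
finger_force: 0.0
time_s: 10.3
position: [530.9, 26.7, 247.5]
ee_rot: [0.0, 0.638, 0.77, 0.0]
force: [0.4, 0.3, -0.9]
width: 1.003
finger_force: 0.0
[ -9.2  11.6  86.7  -0.   81.9 -19.8]
```

View pics/m5.png

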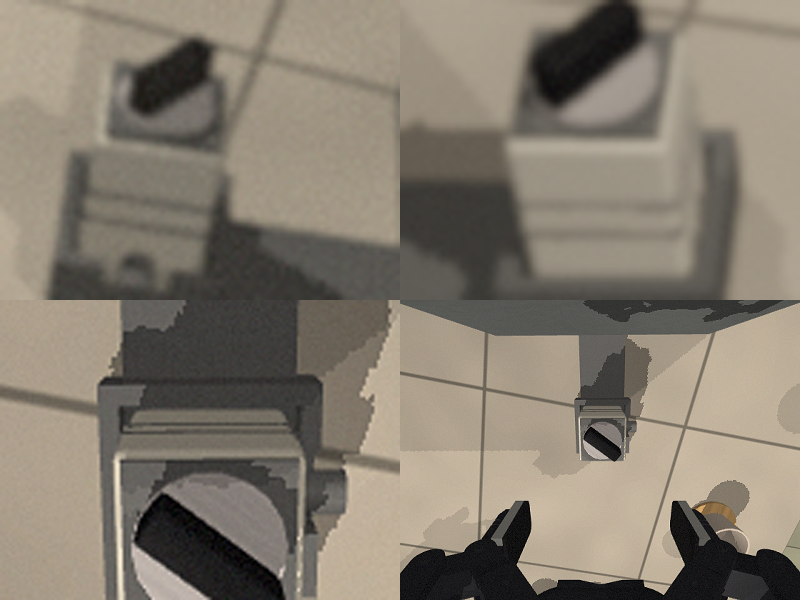

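The cartridge is seated with its stub in the gap. The disc's centre is at about (283,197) in the wrist image, and the bar's upper edge runs at roughly 35° clockwise from the cartridge's x.

Run:
```python
import numpy as np
W=dict(np.load("wrist5.npz"))
def back(u,v,z):
    T=W["world_to_cam"];R=T[:3,:3];C=-R.T@T[:3,3];d=R.T@[(u-W["cx"])/W["fx"],(v-W["cy"])/W["fy"],1];return C+d*(z-C[2])/d[2]
w=lambda a,b:(210+a*.35-.3,140-30+(b-300)*.35-.3)
print("disc",back(*w(209.5,549),114))
a,b=back(*w(170,492),138),back(*w(283,572),138);d=b-a;print("bar yaw",np.degrees(np.arctan2(d[1],d[0])))
g=W["img"].mean(2)
m=np.argwhere(g[150:260,240:330]<45)
import cv2
r=cv2.minAreaRect((m[:,::-1]+[240,150]).astype(np.float32));print(r)
B=cv2.boxPoints(r);P=np.array([back(u,v,138) for u,v in B]);print(P.round(1),P.mean(0),[np.degrees(np.arctan2(*(P[(i+1)%4]-P[i])[1::-1])).round(1) for i in range(4)])
```

```text
disc [532.39233517  26.08596297 114.        ]
bar yaw -25.251518647319617
((287.3644714355469, 186.0430145263672), (80.49501037597656, 62.2596435546875), 82.69424438476562)
[[4.991e+02 6.580e+01 1.380e+02]
 [5.459e+02 8.100e+01 1.380e+02]
 [5.689e+02 1.730e+01 1.380e+02]
 [5.185e+02 3.000e-01 1.380e+02]] [533.10133355  41.11720956 138.        ] [np.float64(17.9), np.float64(-70.2), np.float64(-161.4), np.float64(106.5)]
```

```bash
python3 -m jog '[{"x":0,"y":0,"z":0,"twist":-7.7},{"x":0,"y":0,"z":0,"twist":-7.7},{"x":0,"y":0,"z":0,"twist":-7.7},{"x":0,"y":0,"z":0,"twist":-7.7},{"x":0,"y":0,"z":0,"twist":-7.7},{"x":0,"y":0,"z":0,"twist":-7.7},{"x":0,"y":0,"z":0,"twist":-7.7},{"x":0,"y":0,"z":0,"twist":0}]';  python3 -m jog '[{"x":0,"y":0,"z":0.02,"twist":0},{"x":0,"y":0,"z":0.03,"twist":0},{"x":0,"y":0,"z":0.03,"twist":0},{"x":0,"y":0,"z":0.025,"twist":0},{"x":0,"y":0,"z":0.015,"twist":0},{"x":0,"y":0,"z":0.006,"twist":0},{"x":0,"y":0,"z":0,"twist":0},{"x":0,"y":0,"z":0,"twist":0}]'; python3 -m jog '[{"x":0,"y":0,"z":0.002,"twist":0},{"x":0,"y":0,"z":0,"twist":0},{"x":0,"y":0,"z":0,"twist":0}]'
```

```text
time_s: 11.25
position: [530.4, 26.8, 245.8]
ee_rot: [-0.001, 0.219, 0.976, -0.0]
force: [0.5, 0.3, 0.3]
width: 0.999
finger_force: 0.0
time_s: 12.05
position: [531.5, 26.6, 121.7]
ee_rot: [0.0, 0.22, 0.975, 0.0]
force: [0.1, -0.2, 0.0]
width: 1.0
finger_force: 0.0
time_s: 12.35
position: [531.3, 26.7, 119.7]
ee_rot: [0.0, 0.22, 0.976, 0.0]
force: [0.1, 0.6, -0.1]
width: 1.001
finger_force: 0.0
```

```bash
python3 -m jog '[{"x":0,"y":0,"z":0,"twist":0},{"x":0,"y":0,"z":0,"twist":0},{"x":0,"y":0,"z":0,"twist":0},{"x":0,"y":0,"z":0,"twist":0},{"x":0,"y":0,"z":0,"twist":0},{"x":0,"y":0,"z":0,"twist":0},{"x":0,"y":0,"z":0,"twist":0},{"x":0,"y":0,"z":0,"twist":0}]' 1; python3 -m jog '[{"x":0,"y":0,"z":0,"twist":0},{"x":0,"y":0,"z":0,"twist":0},{"x":0,"y":0,"z":0,"twist":0}]'; python3 -c "
from bench import arm;import numpy as np;s=arm.sense();print(np.degrees(s['qpos']).round(1),s['torque'])"
```

```text
time_s: 13.15
position: [531.0, 26.7, 119.2]
ee_rot: [-0.0, 0.22, 0.976, 0.0]
force: [-0.8, 0.5, 0.2]
width: 0.0
finger_force: 0.0
time_s: 13.45
position: [531.0, 26.7, 119.2]
ee_rot: [0.0, 0.22, 0.976, 0.0]
force: [-1.0, 0.1, 0.5]
width: -0.002
finger_force: 0.0
[ -9.1  17.3  97.6   0.   65.1 -73.8] [0.03088162 0.03263488 0.03481959]
```

The gripper closed on nothing, so I'm spending my last view on a montage of all three cameras.

Run:
```python
from bench import arm, optics
import cv2,numpy as np
I={}
for n in("scene","side","wrist"):
    I[n]=optics.get_image(n); np.savez(n+"6.npz",**I[n])
c=lambda n,x,y,w,h:cv2.resize(I[n]["img"][y:y+h,x:x+w,::-1],(400,300),interpolation=cv2.INTER_CUBIC)
m=np.vstack([np.hstack([c("scene",305,150,120,90),c("side",120,180,120,90)]),np.hstack([c("wrist",180,120,200,150),c("wrist",0,0,560,420)])])
cv2.imwrite("pics/m6.png",m)
```

View pics/m6.png

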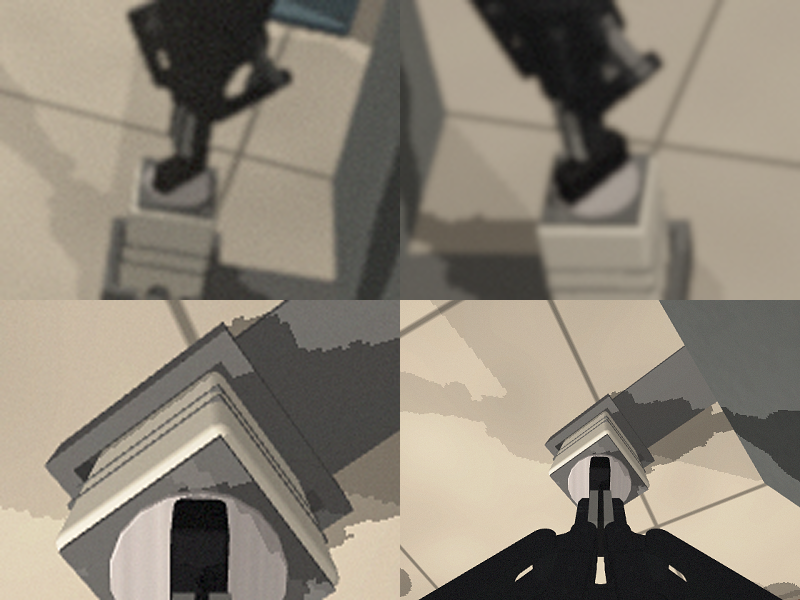

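Run:
```python
import numpy as np
from fit import *
from bench import arm
print(arm.grip_depth)
k=[531,26.7,np.radians(-25.3)]
for n,x,y,X,Y,s in(("scene",305,150,0,0,10/3),("side",120,180,400,0,10/3),("wrist",180,120,0,300,2)):
  d=dict(np.load(n+"6.npz"))
  f=lambda L:((proj(d,place(k,L))-[x,y])*s+[X,Y]).round().tolist()
  print(n,"axis z114,119,128,138,150,160",f([(0,0,z) for z in(114,119,128,138,150,160)]));print("  bar top corners",f([(24,7,138),(24,-7,138),(-24,-7,138),(-24,7,138)]))
W=dict(np.load("wrist6.npz"))["img"].mean(2).astype(int)
for v in range(212,262,6): print(v,W[v,258:304].tolist())
```

```text
18.700000000000003
scene axis z114,119,128,138,150,160 [[180.0, 179.0], [181.0, 174.0], [183.0, 164.0], [185.0, 154.0], [187.0, 141.0], [190.0, 129.0]]
  bar top corners [[170.0, 172.0], [155.0, 162.0], [199.0, 136.0], [214.0, 145.0]]
side axis z114,119,128,138,150,160 [[590.0, 177.0], [589.0, 171.0], [587.0, 160.0], [585.0, 148.0], [582.0, 133.0], [579.0, 120.0]]
  bar top corners [[606.0, 119.0], [624.0, 129.0], [563.0, 178.0], [545.0, 167.0]]
wrist axis z114,119,128,138,150,160 [[199.0, 572.0], [199.0, 580.0], [199.0, 596.0], [199.0, 615.0], [199.0, 641.0], [199.0, 666.0]]
  bar top corners [[227.0, 699.0], [172.0, 699.0], [169.0, 523.0], [229.0, 523.0]]
212 [110, 108, 110, 112, 110, 105, 107, 109, 108, 109, 109, 110, 110, 109, 108, 118, 123, 124, 120, 123, 126, 120, 124, 129, 122, 121, 127, 122, 123, 127, 65, 65, 70, 69, 68, 66, 110, 115, 108, 111, 107, 67, 66, 62, 67, 66]
218 [111, 106, 111, 111, 125, 129, 133, 134, 140, 162, 186, 183, 169, 193, 209, 130, 129, 127, 130, 131, 128, 126, 127, 155, 152, 127, 134, 136, 165, 155, 147, 135, 136, 120, 119, 114, 109, 112, 97, 81, 73, 69,
[... 746 characters left out ...]
 26, 33, 24, 30, 27, 37, 32, 21, 14, 85, 152, 145, 146, 138, 142, 148, 146, 145, 144]
248 [207, 203, 206, 201, 201, 201, 212, 19, 29, 39, 37, 28, 28, 30, 33, 31, 32, 29, 31, 32, 24, 33, 27, 38, 27, 34, 34, 29, 29, 32, 30, 36, 24, 31, 24, 16, 121, 148, 144, 141, 143, 144, 148, 148, 145, 147]
254 [202, 205, 204, 204, 198, 196, 212, 21, 24, 24, 23, 30, 25, 31, 28, 31, 28, 34, 28, 29, 24, 27, 27, 20, 16, 24, 21, 27, 24, 27, 19, 22, 24, 28, 17, 2, 127, 147, 146, 144, 143, 145, 149, 143, 150, 147]
260 [204, 203, 202, 205, 200, 197, 209, 21, 29, 28, 31, 23, 21, 31, 27, 29, 29, 26, 26, 26, 20, 28, 5, 0, 17, 17, 23, 19, 18, 11, 27, 23, 29, 14, 18, 13, 156, 148, 143, 142, 144, 149, 148, 146, 145, 148]
```

The bar lies where I predicted, but the shut fingers appear on top of it instead of around it. I'll feel for contact in small steps with the fingers shut.

```bash
python3 -c "
import numpy as np
W=np.load('wrist6.npz')['img'].mean(2).astype(int)
for v in range(264,312,6): print(v,W[v,258:304].tolist())"
for i in 1 2; do python3 -m jog '[{"x":0,"y":0,"z":0.001,"twist":0},{"x":0,"y":0,"z":0,"twist":0}]'|grep -E "pos|force"; done
```

```text
264 [203, 204, 204, 200, 199, 198, 209, 23, 25, 28, 28, 29, 32, 28, 27, 32, 29, 21, 24, 31, 28, 26, 25, 16, 11, 13, 19, 14, 22, 14, 24, 19, 21, 18, 9, 43, 156, 147, 142, 143, 144, 147, 145, 145, 148, 151]
270 [200, 201, 200, 202, 201, 199, 206, 15, 94, 93, 98, 96, 93, 96, 92, 95, 95, 94, 103, 40, 14, 24, 27, 21, 21, 23, 34, 100, 96, 96, 94, 94, 93, 95, 94, 90, 92, 89, 145, 146, 146, 144, 144, 145, 150, 149]
276 [201, 205, 200, 206, 200, 198, 205, 54, 95, 93, 96, 96, 96, 91, 95, 91, 95, 95, 99, 39, 29, 24, 21, 21, 19, 19, 37, 98, 93, 94, 94, 94, 94, 95, 97, 94, 94, 97, 119, 143, 142, 145, 147, 146, 150, 152]
282 [21, 24, 24, 22, 22, 17, 26, 102, 97, 95, 92, 95, 95, 97, 97, 95, 92, 95, 101, 12, 21, 28, 20, 19, 21, 17, 14, 97, 97, 95, 94, 96, 93, 91, 97, 95, 92, 95, 102, 14, 15, 23, 27, 18, 22, 24]
288 [23, 32, 23, 26, 22, 21, 83, 98, 93, 94, 95, 93, 93, 96, 92, 98, 95, 96, 99, 14, 23, 19, 24, 16, 26, 25, 15, 97, 96, 96, 93, 93, 95, 92, 96, 94, 94, 95, 98, 57, 23, 23, 30, 25, 26, 25]
294 [36, 21, 26, 30, 27, 43, 100, 98, 95, 93, 96, 96, 96, 94, 94, 95, 97, 98, 77, 18, 23, 10, 29, 16, 11, 27, 14, 80, 99, 97, 94, 95, 95, 96, 98, 98, 93, 97, 92, 101, 46, 26, 21, 25, 33, 24]
300 [20, 23, 22, 31, 23, 81, 98, 95, 93, 96, 93, 92, 94, 94, 94, 95, 95, 96, 78, 20, 22, 19, 10, 24, 27, 24, 18, 78, 96, 98, 93, 92, 92, 97, 94, 94, 97, 94, 97, 100, 75, 17, 23, 26, 25, 24]
306 [27, 27, 22, 29, 41, 102, 98, 97, 96, 94, 94, 97, 92, 98, 96, 90, 96, 93, 60, 14, 21, 24, 26, 23, 23, 28, 17, 56, 95, 96, 94, 95, 95, 98, 99, 95, 97, 96, 94, 96, 97, 41, 27, 24, 30, 24]
position: [530.9, 26.7, 118.0]
force: [0.4, -0.2, -0.7]
finger_force: 0.0
position: [531.0, 26.7, 117.1]
force: [0.7, 0.1, 0.0]
finger_force: 0.0
```

```bash
for i in 1 2 3; do python3 -m jog '[{"x":0,"y":0,"z":0.001,"twist":0},{"x":0,"y":0,"z":0,"twist":0}]'|grep -E "pos|force"; done
```

```text
position: [530.9, 26.7, 116.1]
force: [-0.1, -0.0, -0.5]
finger_force: 0.0
position: [530.9, 26.7, 115.1]
force: [0.8, 0.1, -0.3]
finger_force: 0.0
position: [530.9, 26.7, 114.1]
force: [0.1, 0.4, -0.7]
finger_force: 0.0
```

```bash
for i in 1 2 3; do python3 -m jog '[{"x":0,"y":0,"z":0.001,"twist":0},{"x":0,"y":0,"z":0,"twist":0}]'|grep -E "pos|force"; done
```

```text
position: [531.2, 26.7, 113.5]
force: [-0.3, 0.5, 2.5]
finger_force: 1.1
position: [531.4, 26.7, 113.4]
force: [-2.8, -0.1, 8.6]
finger_force: 4.6
position: [531.7, 26.7, 113.4]
force: [-3.6, 1.1, 15.7]
finger_force: 7.6
```

Contact came at TCP z 113.5 on the bar's top (138). So the shut fingertips really end about 24 mm behind the reported TCP, which agrees with the picture. I'll rise, open, go lower and regrip.

```bash
python3 -m jog '[{"x":0,"y":0,"z":-0.015,"twist":0},{"x":0,"y":0,"z":-0.02,"twist":0},{"x":0,"y":0,"z":0,"twist":0},{"x":0,"y":0,"z":0,"twist":0},{"x":0,"y":0,"z":0,"twist":0},{"x":0,"y":0,"z":0,"twist":0},{"x":0,"y":0,"z":0,"twist":0},{"x":0,"y":0,"z":0,"twist":0}]' -1; python3 -m jog '[{"x":0,"y":0,"z":0.015,"twist":0},{"x":0,"y":0,"z":0.012,"twist":0},{"x":0,"y":0,"z":0.01,"twist":0},{"x":0,"y":0,"z":0.006,"twist":0},{"x":0,"y":0,"z":0.005,"twist":0},{"x":0,"y":0,"z":0.003,"twist":0},{"x":0,"y":0,"z":0,"twist":0},{"x":0,"y":0,"z":0,"twist":0}]'; python3 -m jog '[{"x":0,"y":0,"z":0,"twist":0},{"x":0,"y":0,"z":0,"twist":0},{"x":0,"y":0,"z":0,"twist":0},{"x":0,"y":0,"z":0,"twist":0},{"x":0,"y":0,"z":0,"twist":0}]' 0
```

```text
time_s: 16.0
position: [530.8, 26.7, 145.7]
ee_rot: [-0.0, 0.22, 0.976, -0.0]
force: [0.4, 0.1, 0.5]
width: 1.003
finger_force: 0.0
time_s: 16.8
position: [531.3, 26.7, 95.5]
ee_rot: [0.0, 0.22, 0.976, -0.0]
force: [0.1, 0.0, -0.5]
width: 1.0
finger_force: 0.0
time_s: 17.3
position: [531.0, 26.7, 95.3]
ee_rot: [0.0, 0.22, 0.976, 0.0]
force: [0.2, -0.8, -0.0]
width: 0.497
finger_force: 0.0
```

```bash
python3 -m jog '[{"x":0,"y":0,"z":0,"twist":0},{"x":0,"y":0,"z":0,"twist":0},{"x":0,"y":0,"z":0,"twist":0},{"x":0,"y":0,"z":0,"twist":0},{"x":0,"y":0,"z":0,"twist":0},{"x":0,"y":0,"z":0,"twist":0}]' 1
```

```text
time_s: 17.9
position: [531.1, 26.5, 95.3]
ee_rot: [0.0, 0.22, 0.976, -0.0]
force: [-0.2, -1.6, 1.8]
width: 0.146
finger_force: 60.0
```

The bar is gripped. Now turning clockwise (+twist).

```bash
cat > st.py <<'E'
from bench import arm;import numpy as np
s=arm.sense();q=s["ee_rot"];print("yaw",round(np.degrees(2*np.arctan2(q[2],q[1]))-90,1),"tz",round(s["torque"][2],2),"j6",round(np.degrees(s["qpos"][5]),1))
E
for i in 1 2 3; do python3 -m jog '[{"x":0,"y":0,"z":0,"twist":4},{"x":0,"y":0,"z":0,"twist":4},{"x":0,"y":0,"z":0,"twist":4},{"x":0,"y":0,"z":0,"twist":4},{"x":0,"y":0,"z":0,"twist":4},{"x":0,"y":0,"z":0,"twist":4},{"x":0,"y":0,"z":0,"twist":4},{"x":0,"y":0,"z":0,"twist":4}]'|grep -E "pos|force|wid"; python3 st.py; done
```

```text
position: [531.5, 27.1, 95.2]
force: [1.7, -0.2, -0.7]
width: 0.148
finger_force: 59.8
yaw 32.4 tz 0.09 j6 -41.6
position: [532.3, 27.1, 95.3]
force: [3.4, 0.1, -1.3]
width: 0.146
finger_force: 59.7
yaw 0.4 tz 0.17 j6 -9.6
position: [532.8, 26.8, 95.5]
force: [3.5, 0.5, -1.1]
width: 0.145
finger_force: 59.7
yaw -31.6 tz 0.15 j6 22.4
```

```bash
python3 -m jog '[{"x":0,"y":0,"z":0,"twist":4},{"x":0,"y":0,"z":0,"twist":4},{"x":0,"y":0,"z":0,"twist":4},{"x":0,"y":0,"z":0,"twist":4},{"x":0,"y":0,"z":0,"twist":4},{"x":0,"y":0,"z":0,"twist":4},{"x":0,"y":0,"z":0,"twist":4},{"x":0,"y":0,"z":0,"twist":4}]'|grep -E "pos|force|wid"; python3 st.py;  for i in 1 2 3; do python3 -m jog '[{"x":0,"y":0,"z":0,"twist":3},{"x":0,"y":0,"z":0,"twist":3},{"x":0,"y":0,"z":0,"twist":0}]'|grep -E "force|wid"; python3 st.py; done
```

```text
position: [533.1, 26.3, 95.6]
force: [2.9, -2.5, -2.0]
width: 0.148
finger_force: 59.7
yaw -63.6 tz 0.07 j6 54.4
force: [4.6, -1.9, -0.8]
width: 0.146
finger_force: 59.9
yaw -69.4 tz 0.01 j6 60.3
force: [4.9, -1.6, -0.8]
width: 0.148
finger_force: 59.8
yaw -75.4 tz -0.04 j6 66.2
force: [4.5, -2.6, -0.2]
width: 0.147
finger_force: 59.9
yaw -81.4 tz 0.0 j6 72.2
```

```bash
sed -i 's/^s=.*/&\nprint("e6",round(s["effort"][5],3),"M",s["torque"].round(2) if hasattr(s["torque"],"round") else s["torque"])/' st.py; sed -i 's/^s=arm.sense();q=s\["ee_rot"\];print(/s=arm.sense();q=s["ee_rot"];print(/' st.py; for i in 1 2 3 4 5; do python3 -m jog '[{"x":0,"y":0,"z":0,"twist":3},{"x":0,"y":0,"z":0,"twist":3},{"x":0,"y":0,"z":0,"twist":0}]'|grep -E "force|wid"; python3 st.py; done
```

```text
force: [5.0, -2.6, -0.2]
width: 0.147
finger_force: 59.9
yaw -87.4 tz -0.01 j6 78.2
e6 0.452 M [-0.69 -1.11 -0.01]
force: [3.8, -3.9, 0.3]
width: 0.147
finger_force: 59.9
yaw -93.4 tz 0.0 j6 84.2
e6 0.455 M [-0.7  -1.08  0.  ]
force: [3.9, -2.8, 0.2]
width: 0.146
finger_force: 59.9
yaw -99.4 tz -0.0 j6 90.2
e6 0.46 M [-0.77 -1.02 -0.  ]
force: [4.2, -3.4, -0.7]
width: 0.15
finger_force: 60.0
yaw -105.4 tz 0.02 j6 96.2
e6 0.466 M [-0.85 -1.07  0.02]
force: [3.5, -3.7, 0.9]
width: 0.148
finger_force: 60.0
yaw -111.4 tz -0.02 j6 102.2
e6 0.473 M [-0.88 -0.98 -0.02]
```

```bash
for i in 1 2 3 4; do python3 -m jog '[{"x":0,"y":0,"z":0,"twist":3},{"x":0,"y":0,"z":0,"twist":3},{"x":0,"y":0,"z":0,"twist":0}]'|grep -E "pos|force|wid"; python3 st.py; done
```

```text
position: [532.7, 25.7, 95.9]
force: [3.6, -4.4, 1.0]
width: 0.15
finger_force: 60.0
yaw -117.4 tz 0.04 j6 108.2
e6 0.48 M [-0.96 -0.93  0.04]
position: [532.6, 25.6, 95.9]
force: [4.3, -4.1, 0.6]
width: 0.146
finger_force: 60.0
yaw -123.4 tz 0.05 j6 114.2
e6 0.488 M [-0.92 -0.88  0.05]
position: [532.6, 25.6, 95.9]
force: [4.4, -4.8, 0.3]
width: 0.146
finger_force: 60.0
yaw -129.4 tz 0.03 j6 120.2
e6 0.496 M [-1.   -0.86  0.03]
position: [532.5, 25.5, 95.9]
force: [3.8, -5.8, 0.7]
width: 0.148
finger_force: 60.0
yaw -135.4 tz 0.03 j6 126.2
e6 0.52 M [-1.06 -0.82  0.03]
```

Run:
```python
from bench import optics
import numpy as np,cv2
from fit import *
W=optics.get_image("wrist");g=W["img"].mean(2).astype(int);np.savez("wrist7.npz",**W)
for v in range(225,275,7): print(v,g[v,252:310:2].tolist())
# cart/dock dock-wall alignment: predicted vs edges in side image, before (5) and now
D=optics.get_image("side");np.savez("side7.npz",**D);S=optics.get_image("scene");np.savez("scene7.npz",**S)
for n,d,box in(("side",D,(slice(255,280),slice(155,215))),("scene",S,(slice(215,250),slice(325,380)))):
  o=np.load(n+"5.npz")["img"][box].astype(float).mean(2);a=d["img"][box].astype(float).mean(2)
  print(n,"shift",cv2.phaseCorrelate(o,a),"meanabs",np.abs(o-a).mean())
```

```text
225 [91, 126, 126, 122, 124, 123, 121, 121, 123, 125, 124, 122, 125, 121, 125, 124, 124, 126, 122, 123, 127, 124, 127, 126, 121, 127, 107, 74, 242]
232 [123, 123, 125, 123, 123, 123, 127, 125, 103, 119, 119, 117, 124, 130, 140, 144, 140, 138, 144, 127, 121, 110, 115, 113, 111, 113, 113, 110, 111]
239 [92, 110, 150, 235, 226, 138, 144, 176, 6, 20, 15, 25, 20, 20, 19, 16, 21, 17, 21, 13, 15, 14, 208, 202, 195, 197, 195, 165, 154]
246 [217, 148, 153, 153, 151, 147, 158, 15, 14, 12, 16, 23, 13, 22, 19, 23, 23, 16, 21, 13, 28, 12, 3, 205, 198, 194, 195, 198, 201]
253 [148, 151, 156, 156, 153, 151, 121, 15, 20, 25, 21, 15, 14, 15, 21, 25, 22, 24, 21, 13, 26, 16, 12, 211, 198, 190, 195, 200, 202]
260 [146, 151, 153, 157, 153, 153, 16, 27, 32, 34, 26, 19, 29, 27, 29, 27, 33, 35, 31, 21, 34, 30, 27, 106, 198, 194, 197, 199, 204]
267 [95, 80, 80, 80, 79, 87, 8, 27, 28, 32, 31, 23, 33, 32, 31, 26, 31, 27, 32, 35, 34, 32, 22, 69, 114, 111, 112, 114, 108]
274 [110, 113, 118, 81, 84, 69, 11, 26, 30, 28, 25, 21, 25, 30, 29, 28, 31, 29, 33, 32, 30, 26, 33, 26, 115, 113, 111, 114, 110]
side shift ((-0.5869984651842977, 0.41373761275318266), 0.8886534739508218) meanabs 5.401555555555555
scene shift ((-0.23352422793493588, 0.014013984712189398), 0.9021816760018938) meanabs 4.483290043290044
```

The bar still follows the gripper and the cartridge hasn't moved, so I'll keep turning to find the stop.

```bash
for i in 1 2 3 4 5 6; do python3 -m jog '[{"x":0,"y":0,"z":0,"twist":3},{"x":0,"y":0,"z":0,"twist":3},{"x":0,"y":0,"z":0,"twist":0}]'|grep -E "force|wid"; python3 st.py; done
```

```text
force: [4.1, -4.6, 0.2]
width: 0.152
finger_force: 70.4
yaw -141.2 tz 1.4 j6 132.1
e6 1.897 M [-0.92 -0.71  1.4 ]
force: [4.0, -5.0, 1.5]
width: 0.149
finger_force: 103.8
yaw -147.0 tz 2.7 j6 138.0
e6 3.226 M [-0.82 -0.77  2.7 ]
force: [4.3, -4.6, 2.3]
width: 0.145
finger_force: 144.1
yaw -152.8 tz 4.13 j6 143.8
e6 4.638 M [-0.85 -0.73  4.13]
force: [3.9, -4.4, -2.5]
width: 0.144
finger_force: 191.1
yaw -158.6 tz 5.4 j6 149.7
e6 5.898 M [-1.17 -1.54  5.4 ]
force: [3.9, -5.0, -1.9]
width: 0.155
finger_force: 242.3
yaw -164.4 tz 7.17 j6 155.6
e6 7.618 M [-1.25 -1.54  7.17]
force: [4.6, -4.2, -1.2]
width: 0.149
finger_force: 297.5
yaw -170.1 tz 9.01 j6 161.4
e6 9.437 M [-1.3  -1.45  9.01]
```

The hard stop was met at about yaw -136, a turn of about 200°, and my batch wound it up beyond that. Unwinding to just at the stop before letting go.

```bash
python3 -m jog '[{"x":0,"y":0,"z":0,"twist":-6},{"x":0,"y":0,"z":0,"twist":-6},{"x":0,"y":0,"z":0,"twist":-6},{"x":0,"y":0,"z":0,"twist":-6},{"x":0,"y":0,"z":0,"twist":-5},{"x":0,"y":0,"z":0,"twist":-1},{"x":0,"y":0,"z":0,"twist":0}]'; python3 st.py
```

```text
time_s: 27.35
position: [533.0, 25.6, 95.5]
ee_rot: [0.0, 0.902, -0.432, 0.002]
force: [5.4, -4.6, -3.2]
width: 0.146
finger_force: 69.9
yaw -141.1 tz 0.97 j6 132.0
e6 0.743 M [-0.97 -1.6   0.97]
```

```bash
python3 -m jog '[{"x":0,"y":0,"z":0,"twist":-1},{"x":0,"y":0,"z":0,"twist":-1},{"x":0,"y":0,"z":0,"twist":0},{"x":0,"y":0,"z":0,"twist":0}]'; python3 st.py
python3 - <<'E'
from bench import optics
import numpy as np,cv2
g=optics.get_image("wrist")["img"].mean(2).astype(int)
for v in range(239,275,7): print(v,g[v,252:310:2].tolist())
for n,box in(("side",(slice(255,280),slice(155,215))),("scene",(slice(215,250),slice(325,380)))):
  o=np.load(n+"5.npz")["img"][box].astype(float).mean(2);a=optics.get_image(n)["img"][box].astype(float).mean(2)
  print(n,"shift",cv2.phaseCorrelate(o,a),np.abs(o-a).mean())
E
```

```text
time_s: 27.75
position: [532.8, 25.6, 95.7]
ee_rot: [0.0, 0.909, -0.417, 0.002]
force: [5.5, -4.2, -1.8]
width: 0.149
finger_force: 62.4
yaw -139.2 tz 0.5 j6 130.1
e6 0.477 M [-0.99 -1.11  0.5 ]
239 [106, 131, 234, 221, 213, 138, 230, 14, 19, 13, 25, 11, 17, 24, 22, 20, 7, 19, 10, 16, 17, 0, 206, 194, 190, 192, 204, 205, 172]
246 [144, 145, 153, 151, 147, 147, 13, 14, 16, 20, 22, 17, 17, 21, 18, 25, 20, 22, 21, 20, 24, 14, 210, 197, 196, 192, 197, 192, 198]
253 [144, 150, 155, 150, 151, 156, 9, 15, 19, 21, 18, 16, 14, 13, 19, 15, 16, 20, 18, 20, 11, 23, 105, 199, 192, 192, 197, 197, 197]
260 [146, 148, 153, 156, 150, 84, 22, 27, 33, 29, 28, 27, 29, 27, 36, 32, 30, 23, 29, 27, 30, 29, 6, 196, 193, 191, 196, 197, 199]
267 [94, 77, 78, 77, 82, 66, 12, 24, 27, 23, 29, 21, 27, 34, 27, 29, 27, 30, 27, 24, 38, 37, 24, 70, 118, 111, 115, 113, 111]
274 [115, 119, 84, 80, 87, 68, 23, 31, 28, 23, 26, 31, 25, 24, 28, 32, 21, 32, 27, 30, 26, 29, 26, 20, 120, 112, 115, 114, 112]
side shift ((-0.43772640969159227, 0.46342897021063045), 0.8824760888086438) 5.687333333333333
scene shift ((-0.2882662101811384, 0.06659574644039878), 0.8697384046757758) 4.847099567099567
```

```bash
python3 -m jog '[{"x":0,"y":0,"z":0,"twist":0},{"x":0,"y":0,"z":0,"twist":0},{"x":0,"y":0,"z":0,"twist":0},{"x":0,"y":0,"z":0,"twist":0},{"x":0,"y":0,"z":0,"twist":0},{"x":0,"y":0,"z":0,"twist":0}]' -1;  python3 -m jog '[{"x":0,"y":0,"z":-0.01,"twist":0},{"x":0,"y":0,"z":-0.03,"twist":0},{"x":0,"y":0,"z":-0.04,"twist":0},{"x":0,"y":0,"z":-0.04,"twist":0},{"x":0,"y":0,"z":-0.04,"twist":0},{"x":0,"y":0,"z":-0.02,"twist":0},{"x":0,"y":0,"z":0,"twist":0},{"x":0,"y":0,"z":0,"twist":0}]'
python3 - <<'E'
from bench import optics
import numpy as np,cv2
W=optics.get_image("wrist");g=W["img"].mean(2)
T=W["world_to_cam"];R=T[:3,:3];C=-R.T@T[:3,3]
def back(u,v,z):
    d=R.T@[(u-W["cx"])/W["fx"],(v-W["cy"])/W["fy"],1];return (C+d*(z-C[2])/d[2])[:2]
n,l,st,ce=cv2.connectedComponentsWithStats((g[140:235,230:335]<40).astype(np.uint8))
for i in range(1,n):
    if st[i,4]>150:
        m=np.argwhere(l==i)[:,::-1]+[230,140];P=np.array([back(u,v,138) for u,v in m],np.float32)
        print("blob",st[i,4],cv2.minAreaRect(P))
for n,box in(("side",(slice(255,280),slice(155,215))),("scene",(slice(215,250),slice(325,380)))):
  o=np.load(n+"5.npz")["img"][box].astype(float).mean(2);a=optics.get_image(n)["img"][box].astype(float).mean(2)
  print(n,"shift",cv2.phaseCorrelate(o,a),np.abs(o-a).mean())
E
```

```text
time_s: 28.5
position: [530.9, 26.8, 95.2]
ee_rot: [0.0, 0.909, -0.418, -0.0]
force: [-0.0, -0.2, -0.2]
width: 0.997
finger_force: 0.0
time_s: 29.3
position: [530.9, 26.7, 275.4]
ee_rot: [-0.0, 0.909, -0.418, 0.0]
force: [-0.1, 1.6, -0.0]
width: 1.004
finger_force: 0.0
blob 773 ((534.40966796875, 24.128137588500977), (13.349130630493164, 50.36092758178711), 43.458099365234375)
side shift ((-0.4348760878084086, 0.4865486921719011), 0.9571651760680717) 4.962
scene shift ((-0.2604669982824781, 0.06020183457257744), 0.8787172716362882) 4.317229437229437
```

The bar reads -46.5° (a half turn from -226.5°). That matches the stop onset at about -135° gripper yaw, so the knob is at its stop. The cartridge is seated and the arm is clear, so I'm handing in.

```bash
python3 -c "
from bench import workorder;print(workorder.job_done())"
```

```text
the job is handed in; nothing more can be done
None
```

The job is handed in, verdict not shown: the cartridge stands in the dock with its stub in the gap, and the knob was turned about 200° clockwise to its hard stop, where I over-wound it by about 34° (about 9 N m, pad force near 300 N) and eased back before letting go; the cups and teacup were left alone.

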